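# Take the pile on the mixing slab apart and put each thing on its own rest

## Task

Take the pile apart from the top down, one thing at a time: set the small faceted dish, then the little flat box, then the round tin and last the white mixing slab each flat inside the rim of its own rest, the one whose outline matches it in shape and size. Keep every thing upright, and leave the stone tooth model and the powder jar where they stand.

Things in the scene. Friction and masses are not known exactly. Their poses are not given: they have to be found in the camera images.
- dappen_dish: Small pale blue faceted glass dish with a waist, 33 mm across and 27 mm high, starts on top of the pile (standing on the flat box). It can be gripped from above across its widest part, on any yaw. Origin: centre of its underside; z up.
- eraser_wheel_box: Small flat white box with a clear lid, 36 mm along its x, 50 mm along its y, 16 mm high; starts on top of the tin, under the dish, its y within 35 degrees of the slab's y. Lid does not open. Origin: centre of its underside; z up.
- wax_tin: Round flat tin with fixed lid, 64 mm diameter, 22 mm high; starts on the slab, under the box. Origin: centre of its underside; z up.
- mixing_slab: White ceramic slab with four small shallow wells near its ends, 60 mm along its x, 104 mm along its y, 15 mm thick, about 0.2 kg; lies on the worktop under the pile, its two ends showing beyond the tin. Origin: centre of its underside; z up.
- dish_rest: Low fixed aluminium rest with a dark rubber floor and a raised rim; the floor it carries things on is 2.5 mm above its underside, the rim top 6 mm, the rim wall 3 mm thick. Origin: centre of its underside, on the worktop; z up. Small round one, 49 mm inside diameter: the place of the dish.
- box_rest: Low fixed aluminium rest with a dark rubber floor and a raised rim; the floor it carries things on is 2.5 mm above its underside, the rim top 6 mm, the rim wall 3 mm thick. Origin: centre of its underside, on the worktop; z up. Small rectangular one, inside 48 mm along its x and 62 mm along its y: the place of the flat box, which fits only with its long side along the rest's long side.
- tin_rest: Low fixed aluminium rest with a dark rubber floor and a raised rim; the floor it carries things on is 2.5 mm above its underside, the rim top 6 mm, the rim wall 3 mm thick. Origin: centre of its underside, on the worktop; z up. Large round one, 80 mm inside diameter: the place of the tin.
- slab_rest: Low fixed aluminium rest with a dark rubber floor and a raised rim; the floor it carries things on is 2.5 mm above its underside, the rim top 6 mm, the rim wall 3 mm thick. Origin: centre of its underside, on the worktop; z up. Large rectangular one, inside 76 mm along its x and 120 mm along its y: the place of the slab, long side along long side.
- stone_model: Bystander: yellow and white pair of tooth models, 56 x 66 x 49 mm high, loose. Origin: centre of its underside. Leave it alone. (Not listed: right of it, behind the work, stands a fixed drum polisher 0.17 m high, its front 0.57 m ahead of the robot and 0.15 to 0.34 m to the right; a knob there, 70 to 115 mm up, juts out to 0.53 m ahead. Pass in front or well above.)
- powder_jar: Bystander: round jar with a white cap, 46 mm diameter, 58 mm high, loose. Origin: centre of its underside. Leave it alone.

How it is judged (in metres and radians):
On the way, in this order (a step that is already met when the one before it is completed fails the run):
1. the glass dish lies released inside its own rest (horizontal distance between dappen_dish and dish_rest below 0.012 m and z of dappen_dish in the frame of dish_rest between 0 and 0.0045 m and angle between dappen_dish's own z axis and vertical below 0.05 rad and contact force between the fingers and dappen_dish below 0.1 N and linear speed of dappen_dish below 0.03 m/s), for 0.2 s.
2. the small flat box lies released inside its own rest (horizontal distance between eraser_wheel_box and box_rest below 0.012 m and z of eraser_wheel_box in the frame of box_rest between 0 and 0.0045 m and angle between eraser_wheel_box's own z axis and vertical below 0.05 rad and contact force between the fingers and eraser_wheel_box below 0.1 N and linear speed of eraser_wheel_box below 0.03 m/s), for 0.2 s.
3. the round tin lies released inside its own rest (horizontal distance between wax_tin and tin_rest below 0.012 m and z of wax_tin in the frame of tin_rest between 0 and 0.0045 m and angle between wax_tin's own z axis and vertical below 0.05 rad and contact force between the fingers and wax_tin below 0.1 N and linear speed of wax_tin below 0.03 m/s), for 0.2 s.
4. the mixing slab lies released inside its own rest (horizontal distance between mixing_slab and slab_rest below 0.012 m and z of mixing_slab in the frame of slab_rest between 0 and 0.0045 m and angle between mixing_slab's own z axis and vertical below 0.05 rad and contact force between the fingers and mixing_slab below 0.1 N and linear speed of mixing_slab below 0.03 m/s), for 0.2 s.
At the end, for the whole second after the job is handed in: Each of the four things lies flat (tilt under 0.05 rad) on the floor of its own rest (underside less than 4.5 mm above the rest's underside), its centre within 12 mm of the rest's centre, released and at rest (all of step 1 and all of step 2 and all of step 3 and all of step 4); the robot touches nothing.
It fails at once if one of the things is tipped by more than 35 degrees (angle between any of dappen_dish, eraser_wheel_box, wax_tin, mixing_slab's own z axis and vertical above 0.61 rad).
It fails at once if the stone model or the powder jar is shifted by more than 25 mm (distance of any of stone_model, powder_jar from where it was at the start of the episode above 0.025 m).
It also fails if it takes over 131 s, if anything falls off the work surface, if the arm or the gripper's body presses on something with over 40 N, if the wrist force passes 120 N, or if a joint passes its speed limit or range.

## Robot

A 7-joint arm with a two-finger parallel gripper is mounted at the origin on a cart in front of the work surface, level with it; the furniture and walls round the work are solid. World frame = base frame: x ahead of the robot, y to its left, z up, the work surface at z = 0. Lengths are in mm, angles in rad, forces in N, time in s.
With the tool pointing down it reaches from about 400 to 925 mm from the base axis. Payload 4.1 kg.
Tool frame: the origin (TCP) lies at the very end of the fingers, on their centre line; the grasp point (between the pads) lies 19 mm behind it; z points along the fingers, y is the line along which they close (so a half turn about z gives the same grasp; the last joint's range is limited). The gripper opens to 85 mm and grips with 20 to 120 N. Pads are 22 mm wide; open, the fingers measure 114 mm over their backs; the gripper's body (76 mm by 85 mm) begins 54 mm behind the grasp point. The pads swing forward as they close: fully open they stand 13 mm farther back than shut.
Start: joints at [-1.322, 0.398, 0.045, 1.537, -0.019, 1.207, -0.051], TCP at [221.522, 611.128, 193.247] pointing down, gripper open.
Joint ranges: [-2.82, 2.82], [-0.49, 2.23], [-1.37, 1.46], [0, 2.46], [-1.36, 4.5], [0.23, 2], [-2.94, 2.94]. Speed limits (rad/s): [2.57, 2.57, 3.14, 3.14, 3.14, 3.14, 3.14].

## Interface

Orientations are given as [roll, pitch, yaw] about the fixed x, y, z axes, in that order (R = Rz(yaw) Ry(pitch) Rx(roll)).
In Python, from rig import manip gives the robot as it stands.
- The arm moves only by the shell command python3 -m creep 'ROWS' [FORCE]. ROWS is JSON, a list of rows, each a list of 7 numbers: the shift along the tool's x, y, z normalised to -1 to 1, where 1 is 0.2 m, then the turn, a rotation vector about the tool's x, y, z normalised to -1 to 1, where 1 is 45 degrees, then the opening, from -1 (shut) to 1 (fully open). In form: [[tx, ty, tz, ax, ay, az, claw], ...]. A call has 1 to 8 rows; each row shifts and turns the commanded pose from where the row before left it, along the tool's axes as they then stand; what a row does not reach is not made up. A row lasts 1/10 s, in which the tool goes at most 50 mm and 8.59 degrees, less where a joint would pass 70% of its speed; a pose out of reach is approached as far as the arm can. A call with a number of a shift or a turn outside -1 to 1 is refused whole. A call with a gripper value outside its range is refused whole. The fingers move at their own pace and stop on an object; FORCE is the grip in N (left out, the last holds). Time passes only in rows, so rows that do not move let the fingers close. It gives the time, the measured TCP pose, the force, the opening and the grip force at its end, in the units of the state.
- manip.observe(): the state, without advancing time (a new reading comes with each control period).
- manip.snapshot(name): name is "scene" or "side" or "wrist"; returns (picture, depth): 384x512x3 uint8, blue, green, red; 384x512 float32, mm along the optical axis (not along the pixel's ray), 0 where there is no reading.
- manip.camera_model(name): a dict with "fovy" (degrees; the focal length in pixels is half the picture's height over the tangent of half this angle, whatever the lens; pixels are square), "cx", "cy" (the principal point, pixels), "R" (3x3) and "t" (3): a world point X has camera coordinates R X + t. Camera axes: x right, y down, z forward; pixel columns grow to the right and rows downward; lengths in mm; the calibration is good to about 2 mm. A picture is of the moment at which its call begins: read the wrist's pose just before it. camera_model takes no time and is no camera call; for the wrist camera it gives the pose at the moment of the call.
- manip.close_job(): hands the job in; it is judged then, once.
The state is a dict: "time": time; "joint_positions": joint angles; "dq": joint speeds; "joint_efforts": joint torques, N m; "tcp_pos": TCP position; "eef_rot": TCP orientation; "ft_force": force on the tool from outside, world axes, zero at the start; "moment": the same for the moment, N m; "width": finger opening in mm; "grip_force": force on a finger pad.
Only numpy, scipy, OpenCV 4.12 (cv2) and the standard library are available. Lean on these libraries where they do the work, as an engineer would, in place of code of your own. Each camera call takes 0.05 s, during which the arm holds its last target. There are 200 camera calls.

## Working session

There is one attempt and no reset: what is moved stays moved. The work goes in short steps, Python scripts to look and compute and a shell command to move; the robot and the scene stay as the last step left them, time stands still between calls to the robot, and variables do not carry over. Pictures are saved under pics/ and viewed, at most 14 in all, crops included, and the job is handed in when it is done.

```bash
mkdir -p pics; ls; python3 - <<'E'
from rig import manip
import cv2,numpy as np
print(manip.observe())
for n in("scene","side","wrist"):
    c=manip.camera_model(n);print(n,c)
    p,d=manip.snapshot(n);cv2.imwrite(f"pics/{n}0.png",p);np.save(f"pics/{n}0.npy",d)
E
```

```text
pics
{'time': 0.0, 'joint_positions': array([-1.32198249,  0.39917192,  0.04502008,  1.53788659, -0.01869779,
        1.20689991, -0.05066874]), 'dq': array([-1.77917198e-03,  1.42983792e-03,  8.99835103e-05, -1.22610196e-03,
       -1.84170646e-03, -7.85617252e-04, -8.77086798e-04]), 'joint_efforts': array([-4.49771751e-04, -4.75124717e+01,  1.36483770e+00, -2.54227495e+01,
        1.16967154e-02,  9.23759508e-03,  3.84271814e-06]), 'tcp_pos': array([221.28297039, 610.4168911 , 192.17330607]), 'eef_rot': array([-3.13965252e+00,  1.30408892e-04,  2.79393567e+00]), 'ft_force': array([-0.69197285, -0.19161134,  0.02486843]), 'moment': array([-0.00473136,  0.00348165, -0.00224075]), 'grip_force': 0.0, 'width': 85.52429085182034}
scene {'fovy': 44.40057464583744, 'cx': 262.2535459702335, 'cy': 193.4837060778469, 'R': array([[-0.61466714, -0.78861098,  0.01664418],
       [-0.41814885,  0.30788063, -0.85461164],
       [ 0.6688317 , -0.53226144, -0.51900089]]), 't': array([ 327.81563635,  261.63884075, 1371.05087446])}
side {'fovy': 47.09795371410143, 'cx': 255.89347682271372, 'cy': 189.31661811740443, 'R': array([[-0.94806203, -0.31772537,  0.01513214],
       [-0.12761457,  0.33635177, -0.93304984],
       [ 0.29136389, -0.8865202 , -0.35942873]]), 't': array([ 493.33058028,  136.45556716, 1129.38718664])}
wrist {'fovy': 59.479353204245456, 'cx': 254.81236407033543, 'cy': 192.02040455442312, 'R': array([[ 0.34033029,  0.94030377, -0.00202974],
       [ 0.89129052, -0.32190127,  0.31934429],
       [ 0.29962727, -0.11049162, -0.94763659]]), 't': array([-649.92948463,  -41.38556367,  381.67635353])}
```

View pics/scene0.png

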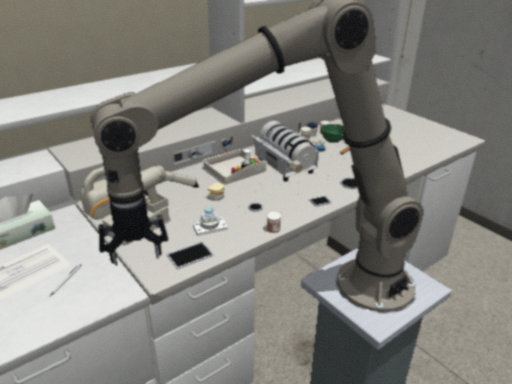

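View pics/side0.png

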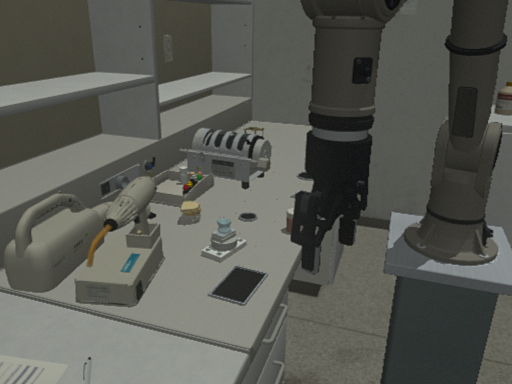

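The scene view shows the pile at about (209,218), slab rest (190,255), small round rest (256,207), box rest (320,201), jar (273,222), tin rest probably (350,183) and stone model (216,190). The side view shows the pile at (224,240), slab rest (240,285) and small round rest (248,216).

```bash
cat > h.py <<'E'
import numpy as np,cv2
from rig import manip
from scipy.spatial.transform import Rotation as Ro
def ray(c,u,v):
    f=192/np.tan(np.radians(c["fovy"]/2))
    R=np.array(c["R"]);t=np.array(c["t"])
    return -R.T@t, R.T@np.array([(u-c["cx"])/f,(v-c["cy"])/f,1.])
def plane(c,u,v,z):
    o,d=ray(c,u,v); return o+d*(z-o[2])/d[2]
def deep(c,D,u,v):
    o,d=ray(c,u,v); return o+d*D[int(round(v)),int(round(u))]
def cloud(c,D):
    f=192/np.tan(np.radians(c["fovy"]/2)); v,u=np.indices(D.shape)
    P=np.stack([(u-c["cx"])/f,(v-c["cy"])/f,np.ones(D.shape)],-1)*D[...,None]
    return (P-np.array(c["t"]))@np.array(c["R"])
def tri(obs):  # list of (c,u,v)
    A=np.zeros((3,3));b=np.zeros(3)
    for c,u,v in obs:
        o,d=ray(c,u,v);d/=np.linalg.norm(d);M=np.eye(3)-np.outer(d,d);A+=M;b+=M@o
    return np.linalg.solve(A,b)
def go(x,y,z,yaw,s=None):
    """remaining shift in units (tool axes) and turn to a tool-down pose, yaw = tool eef yaw"""
    s=s or manip.observe(); R=Ro.from_euler('xyz',s["eef_rot"])
    T=Ro.from_euler('xyz',[np.pi,0,yaw]); r=(R.inv()*T).as_rotvec()
    d=R.inv().apply(np.array([x,y,z])-s["tcp_pos"])
    print("shift",np.round(d/200,4),"turn",np.round(r/(np.pi/4),4))
def snap(n,tag):
    c=manip.camera_model(n);p,D=manip.snapshot(n);cv2.imwrite(f"pics/{tag}.png",p);np.savez(f"pics/{tag}.npz",D=D,**{k:np.array(v) for k,v in c.items()});return c,p,D
E
python3 - <<'E'
from h import *
for n,l in (("scene",dict(slab=(209,225),pile=(208,212),slabrest=(190,255),dishrest=(256,207),boxrest=(320,201),tinrest=(350,183),jar=(273,222),stone=(216,188))),("side",dict(pile=(224,225),slabrest=(240,285),dishrest=(248,216),stone=(190,207)))):
    c=manip.camera_model(n);D=np.load(f"pics/{n}0.npy")
    for k,(u,v) in l.items(): print(n,k,deep(c,D,u,v).round(),plane(c,u,v,3).round())
c=manip.camera_model("wrist");print(-np.array(c["R"]).T@np.array(c["t"]))
E
```

```text
scene slab [495. 253.  33.] [533. 231.   3.]
scene pile [510. 245.  74.] [603. 190.   3.]
scene slabrest [433. 364.   1.] [431. 365.   3.]
scene dishrest [525.  35.   5.] [527.  34.   3.]
scene boxrest [ 424. -188.   -2.] [ 419. -182.    3.]
scene tinrest [ 448. -375.    1.] [ 445. -372.    3.]
scene jar [371.  82.  44.] [417.  44.   3.]
scene stone [663. 116.  47.] [726.  76.   3.]
side pile [516. 250.  76.] [575. 110.   3.]
side slabrest [433. 367.   3.] [433. 367.   3.]
side dishrest [533.  33.   4.] [534.  31.   3.]
side stone [671. 118.  45.] [717.  31.   3.]
[143.73635916 640.03174927 373.72965921]
```

View pics/wrist0.png

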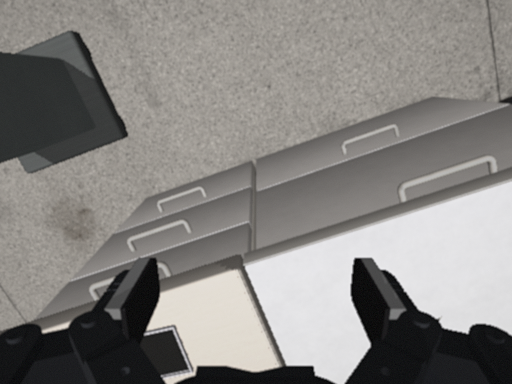

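Wrist view: fingers at (130,290) and (370,290), slab rest corner at about (165,350). Next I turn the tool to yaw π/2 and move it above the pile.

```bash
python3 -m creep '[[0,0,0,0,0,0.19,1],[0,0,0,0,0,0.19,1],[0,0,0,0,0,0.19,1],[0,0,0,0,0,0.19,1],[0,0,0,0,0,0.19,1],[0,0,0,0,0,0.19,1],[0,0,0,0,0,0.19,1],[0,0,0,0,0,0.19,1]]'
python3 -m creep '[[0,0,0,0,0,0.037,1],[-0.17,0.15,-0.03,0,0,0,1],[-0.17,0.15,-0.03,0,0,0,1],[-0.17,0.15,-0.03,0,0,0,1],[-0.17,0.15,-0.03,0,0,0,1],[-0.17,0.15,-0.03,0,0,0,1],[-0.17,0.15,-0.03,0,0,0,1],[-0.17,0.15,-0.03,0,0,0,1]]'
python3 -m creep '[[-0.17,0.15,-0.03,0,0,0,1],[-0.17,0.15,-0.03,0,0,0,1],[-0.17,0.15,-0.03,0,0,0,1],[0,0,0,0,0,0,1],[0,0,0,0,0,0,1]]'
python3 - <<'E'
from h import *
snap("wrist","wA"); snap("scene","sA")
E
```

```text
time: 0.95
tcp_pos: [221.4, 610.9, 192.8]
eef_rot: [-3.141, 0.001, 1.594]
ft_force: [-0.0, 0.2, -0.4]
width: 85.5
grip_force: 0.0
time: 1.75
tcp_pos: [432.5, 371.6, 235.5]
eef_rot: [3.142, -0.0, 1.574]
ft_force: [0.5, 0.5, -0.5]
width: 85.4
grip_force: 0.0
time: 2.25
tcp_pos: [522.2, 269.9, 253.3]
eef_rot: [-3.142, -0.0, 1.569]
ft_force: [0.2, 0.9, -0.2]
width: 85.1
grip_force: 0.0
```

View pics/wA.png

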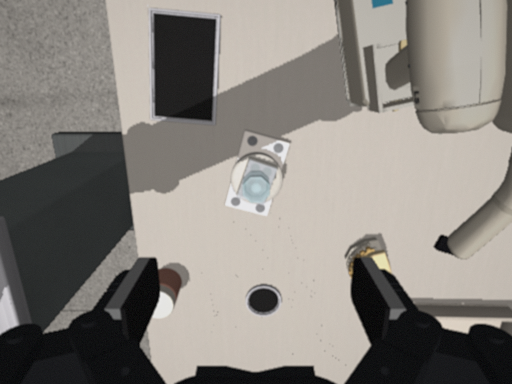

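```bash
python3 -m creep '[[-0.2,-0.1,0,0,0,0,1],[-0.2,-0.1,0,0,0,0,1],[0,0,0,0,0,0,1],[0,0,0,0,0,0,1]]'
python3 - <<'E'
from h import *
snap("wrist","wB")
E
python3 -m creep '[[-0.22,-0.05,0,0,0,0,1],[-0.22,-0.05,0,0,0,0,1],[-0.22,-0.05,0,0,0,0,1],[-0.22,-0.05,0,0,0,0,1],[-0.22,-0.05,0,0,0,0,1],[-0.22,0,0,0,0,0,1],[0,0,0,0,0,0,1],[0,0,0,0,0,0,1]]'
python3 - <<'E'
from h import *
snap("wrist","wC")
E
python3 -m creep '[[-0.22,0.0,0,0,0,0,1],[-0.22,0,0,0,0,0,1],[-0.22,0,0,0,0,0,1],[0,0,0,0,0,0,1],[0,0,0,0,0,0,1]]'
python3 - <<'E'
from h import *
snap("wrist","wD");snap("scene","sD")
a=[cv2.imread(f"pics/w{k}.png") for k in "BCD"]
a=[cv2.resize(i,(400,300)) for i in a]
a=np.vstack([np.hstack(a[:2]),np.hstack([a[2],a[2]*0])]);cv2.imwrite("pics/mosa.png",a)
E
```

```text
time: 2.75
tcp_pos: [480.6, 192.2, 253.4]
eef_rot: [-3.141, -0.002, 1.573]
ft_force: [0.6, 0.9, 0.3]
width: 85.5
grip_force: 0.0
time: 3.6
tcp_pos: [432.5, -71.9, 253.5]
eef_rot: [3.141, -0.0, 1.571]
ft_force: [0.5, 0.0, 0.8]
width: 85.6
grip_force: 0.0
time: 4.15
tcp_pos: [432.6, -203.4, 252.9]
eef_rot: [-3.141, 0.0, 1.573]
ft_force: [-0.1, 1.2, 0.1]
width: 85.3
grip_force: 0.0
```

View pics/mosa.png

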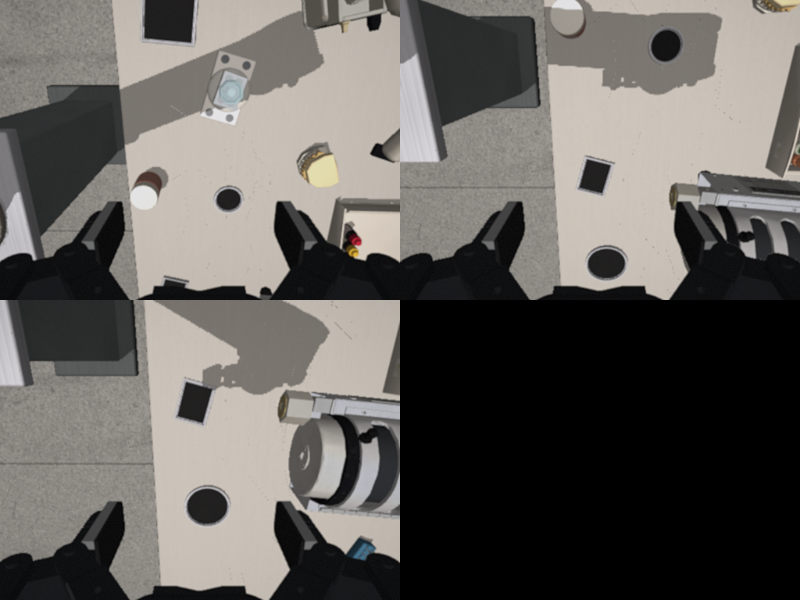

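Wrist A shows slab rest centred at (186,66), pile (258,175), dish rest (263,299) and stone model (367,255). In the mosaic, the box rest is at (597,175) in the upper right view and (195,400) in the lower left, and the tin rest at (607,262) and (208,505). Both lie left of the polisher knob. Next I measure these with code.

```bash
cat > m.py <<'E'
from h import *
def load(t):
    z=np.load(f"pics/{t}.npz");return {k:z[k] for k in z if k!="D"},z["D"],cv2.imread(f"pics/{t}.png")
def rests(t):
    c,D,p=load(t);m=(cv2.cvtColor(p,cv2.COLOR_BGR2GRAY)<45).astype(np.uint8);m[290:]=0
    P=cloud(c,D);m[(abs(P[...,2])>15)]=0; m[P[...,0]<330]=0
    n,l,s,_=cv2.connectedComponentsWithStats(m)
    for i in range(1,n):
        if s[i,4]<300: continue
        v,u=np.where(l==i); Z=np.median(P[l==i][:,2])
        W=np.array([plane(c,a,b,2.5)[:2] for a,b in zip(u,v)],np.float32)
        (x,y),(w,h),a=cv2.minAreaRect(W); box=cv2.boxPoints(((x,y),(w,h),a))
        e=max([box[1]-box[0],box[2]-box[1]],key=np.linalg.norm)
        print(t,"rest c",np.round([x,y],1),"mean",W.mean(0).round(1),"size",np.round([w,h],1),"long dir deg",np.degrees(np.arctan2(e[1],e[0])).round(1)%180,"z",Z.round(1))
def layers(t,lo,hi,ctr=(512,248),r=75):
    c,D,p=load(t);P=cloud(c,D).reshape(-1,3)
    k=(np.hypot(P[:,0]-ctr[0],P[:,1]-ctr[1])<r)&(P[:,2]>lo)&(P[:,2]<hi); Q=P[k]
    if len(Q)<10: print(t,lo,"few");return
    (x,y),(w,h),a=cv2.minAreaRect(Q[:,:2].astype(np.float32));box=cv2.boxPoints(((x,y),(w,h),a))
    e=max([box[1]-box[0],box[2]-box[1]],key=np.linalg.norm)
    (cx,cy),rr=cv2.minEnclosingCircle(Q[:,:2].astype(np.float32))
    print(t,(lo,hi),len(Q),"z",np.median(Q[:,2]).round(1),"rect",np.round([x,y,w,h],1),"dir",np.degrees(np.arctan2(e[1],e[0])).round(1)%180,"circ",np.round([cx,cy,rr],1),"mean",Q.mean(0).round(1))
E
python3 - <<'E'
from m import *
for t in("wA","wB","wC","wD"): rests(t)
for t in("wA","wB"):
    c,D,p=load(t);P=cloud(c,D).reshape(-1,3);k=np.hypot(P[:,0]-512,P[:,1]-248)<70
    h,e=np.histogram(P[k][:,2],np.arange(-5,95,2.5));print([(a,b) for a,b in zip(e,h) if b>20])
    for l in((10,20),(32,42),(47,58),(70,88)): layers(t,*l)
    q=cv2.resize(p[110:230,190:320] if t=="wA" else p[50:170,230:360],None,fx=3,fy=3,interpolation=cv2.INTER_CUBIC);cv2.imwrite(f"pics/{t}c.png",q)
a=[cv2.imread(f"pics/{t}c.png") for t in("wA","wB")];cv2.imwrite("pics/cc.png",np.hstack(a))
E
```

```text
wA rest c [436.1 364.1] mean [436.2 366.7] size [114.4  69.5] long dir deg 85.5 z 3.5
wB rest c [433.9 335.8] mean [434.7 335.1] size [56.4 70.2] long dir deg 175.2 z 3.5
wB rest c [534.4  34.1] mean [534.5  34.3] size [40.8 39.1] long dir deg 0.2 z 3.6
wC rest c [534.2  34.8] mean [534.2  35. ] size [42.4 42.8] long dir deg 138.6 z 3.5
wC rest c [ 424.1 -184.1] mean [ 424.2 -183.6] size [54.6 40.9] long dir deg 74.8 z 3.6
wD rest c [ 424.1 -183.7] mean [ 424.2 -183.3] size [55.6 41.3] long dir deg 74.8 z 3.6
wD rest c [ 447.3 -377.6] mean [ 447.  -376.4] size [70.5 69.9] long dir deg 0.2 z 3.6
[(np.float64(-2.5), np.int64(738)), (np.float64(0.0), np.int64(4068)), (np.float64(2.5), np.int64(121)), (np.float64(5.0), np.int64(33)), (np.float64(12.5), np.int64(286)), (np.float64(15.0), np.int64(1223)), (np.float64(17.5), np.int64(37)), (np.float64(35.0), np.int64(429)), (np.float64(37.5), np.int64(337)), (np.float64(45.0), np.int64(48)), (np.float64(50.0), np.int64(47)), (np.float64(52.5), np.int64(377)), (np.float64(55.0), np.int64(30)), (np.float64(57.5), np.int64(24)), (np.float64(60
[... 1022 characters left out ...]
54)), (np.float64(52.5), np.int64(532)), (np.float64(55.0), np.int64(50)), (np.float64(60.0), np.int64(44)), (np.float64(72.5), np.int64(121)), (np.float64(75.0), np.int64(145)), (np.float64(77.5), np.int64(196)), (np.float64(80.0), np.int64(242))]
wB (10, 20) 1930 z 15.8 rect [523.2 234.  104.3  60.1] dir 74.3 circ [522.8 234.4  58.5] mean [522.3 239.1  15.7]
wB (32, 42) 953 z 37.3 rect [523.3 234.7  63.   62.8] dir 0.5 circ [523.6 234.6  32.2] mean [520.4 236.6  37.3]
wB (47, 58) 656 z 53.7 rect [523.5 235.6  49.3  35.7] dir 71.0 circ [523.5 235.5  29.4] mean [522.1 238.6  53.6]
wB (70, 88) 723 z 78.8 rect [522.7 235.8  29.2  30.1] dir 92.1 circ [522.5 236.   16.1] mean [522.9 235.9  78.1]
```

View pics/cc.png

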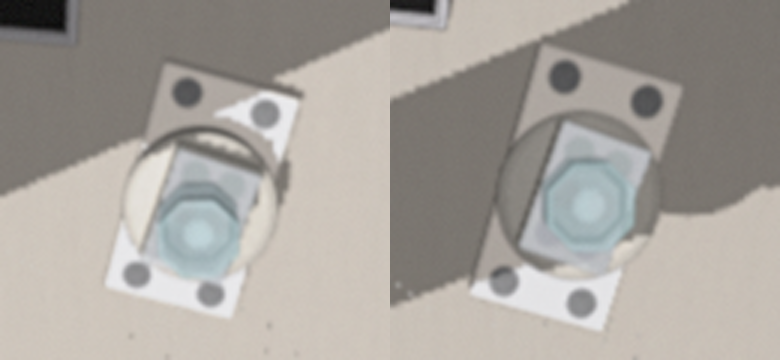

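The enlarged crops show the octagonal dish at (198,235) and (588,203). Its flats lie along the image axes. The box, tin and slab beneath it are clear, and both views agree within 1 mm. Next I move above the dish.

```bash
python3 -m creep '[[0.22,0.045,0,0,0,0,1],[0.22,0.045,0,0,0,0,1],[0.22,0.045,0,0,0,0,1],[0.22,0.045,0,0,0,0,1],[0.22,0.045,0,0,0,0,1],[0.22,0.045,0,0,0,0,1],[0.22,0.045,0,0,0,0,1],[0.22,0.045,0,0,0,0,1]]' 
python3 -m creep '[[0.22,0.045,0,0,0,0,0.6],[0.22,0.045,0,0,0,0,0.6],[0,0,0.2,0,0,0,0.6],[0,0,0.2,0,0,0,0.6],[0,0,0.2,0,0,0,0.6],[0,0,0,0,0,0,0.6],[0,0,0,0,0,0,0.6],[0,0,0,0,0,0,0.6]]' 
python3 -c "
from h import *
go(522.7,236,57.5,np.pi/2)"
```

```text
time: 5.05
tcp_pos: [502.6, 151.9, 253.2]
eef_rot: [-3.141, -0.001, 1.576]
ft_force: [0.8, -0.1, -0.0]
width: 85.5
grip_force: 0.0
time: 5.85
tcp_pos: [522.9, 236.8, 135.6]
eef_rot: [3.138, -0.003, 1.572]
ft_force: [-0.2, -0.1, 0.8]
width: 68.2
grip_force: 0.0
shift [-0.005  -0.0026  0.3906] turn [ 0.0044 -0.0033  0.002 ]
```

```bash
python3 -m creep '[[-0.003,-0.001,0.15,0,0,0,0.6],[0,0,0.14,0,0,0,0.6],[0,0,0.07,0,0,0,0.6],[0,0,0.03,0,0,0,0.6],[0,0,0,0,0,0,0.6],[0,0,0,0,0,0,0.6]]' 25
python3 -m creep '[[0,0,0,0,0,0,-0.4],[0,0,0,0,0,0,-0.4],[0,0,0,0,0,0,-0.6],[0,0,0,0,0,0,-0.6],[0,0,0,0,0,0,-0.6],[0,0,0,0,0,0,-0.6]]' 25
python3 -c "
from h import *
snap('wrist','g1')"
```

```text
time: 6.45
tcp_pos: [522.7, 235.1, 56.7]
eef_rot: [3.139, -0.001, 1.571]
ft_force: [-0.2, 0.1, 0.4]
width: 68.5
grip_force: 0.0
time: 7.05
tcp_pos: [521.4, 234.6, 55.2]
eef_rot: [-3.142, -0.0, 1.571]
ft_force: [-0.6, -0.7, 0.9]
width: 17.1
grip_force: 0.0
```

View pics/g1.png

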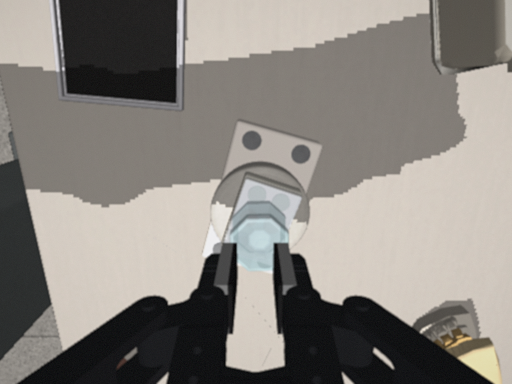

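The view shows the dish upright at (258,240), with the finger tips at (225,250) and (285,250). They closed to 17 mm without contact, so I check where they are relative to the dish.

```bash
python3 - <<'E'
from m import *
layers("g1",70,88,(522,236),40)
c,D,p=load("g1");P=cloud(c,D)
for v in range(215,300,6): print(v,[tuple(P[v,u].round().astype(int)) for u in (222,230,258,285)])
E
```

```text
g1 (70, 88) 2355 z 78.1 rect [522.7 236.5  30.9  29.9] dir 47.9 circ [523.  236.5  16.4] mean [522.3 237.2  77.7]
215 [(np.int64(500), np.int64(235), np.int64(37)), (np.int64(505), np.int64(237), np.int64(42)), (np.int64(523), np.int64(252), np.int64(77)), (np.int64(539), np.int64(242), np.int64(53))]
221 [(np.int64(500), np.int64(231), np.int64(37)), (np.int64(506), np.int64(238), np.int64(52)), (np.int64(523), np.int64(250), np.int64(81)), (np.int64(539), np.int64(238), np.int64(53))]
227 [(np.int64(500), np.int64(227), np.int64(38)), (np.int64(506), np.int64(234), np.int64(53)), (np.int64(523), np.int64(245), np.int64(77)), (np.int64(539), np.int64(234), np.int64(54))]
233 [(np.int64(500), np.int64(223), np.int64(38)), (np.int64(508), np.int64(242), np.int64(79)), (np.int64(523), np.int64(240), np.int64(73)), (np.int64(536), np.int64(243), np.int64(80))]
239 [(np.int64(500), np.int64(222), np.int64(45)), (np.int64(508), np.int64(240), np.int64(80)), (np.int64(523), np.int64(236), np.int64(73)), (np.int64(536), np.int64(240), np.int64(81))]
245 [(np.int64(506), np.int64(247), np.in
[... 1174 characters left out ...]
12), np.int64(246), np.int64(128)), (np.int64(524), np.int64(162), np.int64(1)), (np.int64(532), np.int64(247), np.int64(129))]
287 [(np.int64(509), np.int64(246), np.int64(132)), (np.int64(512), np.int64(246), np.int64(131)), (np.int64(524), np.int64(157), np.int64(1)), (np.int64(532), np.int64(246), np.int64(131))]
293 [(np.int64(510), np.int64(248), np.int64(138)), (np.int64(512), np.int64(244), np.int64(132)), (np.int64(524), np.int64(151), np.int64(2)), (np.int64(532), np.int64(243), np.int64(131))]
299 [(np.int64(510), np.int64(247), np.int64(141)), (np.int64(512), np.int64(241), np.int64(132)), (np.int64(524), np.int64(145), np.int64(2)), (np.int64(531), np.int64(247), np.int64(140))]
```

```bash
python3 - <<'E'
from m import *
s=manip.observe();print(s["tcp_pos"],s["width"],s["joint_positions"])
c=manip.camera_model("wrist");print("cam",-np.array(c["R"]).T@np.array(c["t"]))
for t,tz in(("wA",(522,270,253)),("g1",(521.5,234.6,55.2))):
    c,D,p=load(t);print(t,-c["R"].T@c["t"]-np.array(tz))
    Q=cloud(c,D)[D<260]-np.array(tz); Q=Q[Q[:,2]<120]
    print([(z,Q[(Q[:,2]>=z)&(Q[:,2]<z+8)].min(0).round(),Q[(Q[:,2]>=z)&(Q[:,2]<z+8)].max(0).round()) for z in range(-8,100,8) if ((Q[:,2]>=z)&(Q[:,2]<z+8)).sum()>5])
c,p,D=snap("side","sg1");cv2.imwrite("pics/sg1c.png",cv2.resize(p[170:310,150:320],None,fx=4,fy=4,interpolation=cv2.INTER_CUBIC))
E
```

```text
[521.37015452 234.59940304  55.19849308] 17.422761607389315 [-0.90582184  0.45325741  0.52249571  1.87751607 -0.28631939  0.88511552
 -0.24355864]
cam [520.98030226 317.96124151 236.52728724]
wA [-3.47960978e-02  8.32473881e+01  1.81603843e+02]
[(48, array([-47., -10.,  51.]), array([47., 12., 56.])), (56, array([-57., -10.,  56.]), array([56., 13., 64.])), (64, array([-57., -11.,  64.]), array([56., 13., 72.])), (72, array([-57., -11.,  72.]), array([56., 13., 80.])), (80, array([-57., -10.,  80.]), array([56., 13., 88.])), (88, array([-67.,  -1.,  88.]), array([66., 15., 96.])), (96, array([-74.,  -5.,  96.]), array([ 74.,  16., 104.]))]
g1 [ -0.51940082  83.36488703 181.34759317]
[(-8, array([ -22., -129.,   -8.]), array([177., 121.,  -0.])), (0, array([-17.,  -7.,   0.]), array([124., 119.,   8.])), (8, array([-12.,   5.,   8.]), array([123., 117.,  12.])), (16, array([-14., -14.,  16.]), array([17., 17., 24.])), (24, array([-14., -14.,  24.]), array([17., 17., 28.])), (40, array([-22.,  -8.,  41.]), array([20., 13., 48.])), (48, array([-23., -10.,  48.]), array([22., 13., 56.])), (56, array([-23., -10.,  56.]), array([22., 13., 64.])), (64, array([-23., -10.,  64.]), array([22., 13., 72.])), (72, array([-27., -11.,  72.]), array([25., 14., 80.])), (80, array([-41.,  -8.,  80.]), array([40., 16., 88.])), (88, array([-45., -12.,  88.]), array([45., 16., 96.])), (96, array([-51., -11.,  96.]), array([ 49.,  18., 104.]))]
```

View pics/sg1c.png

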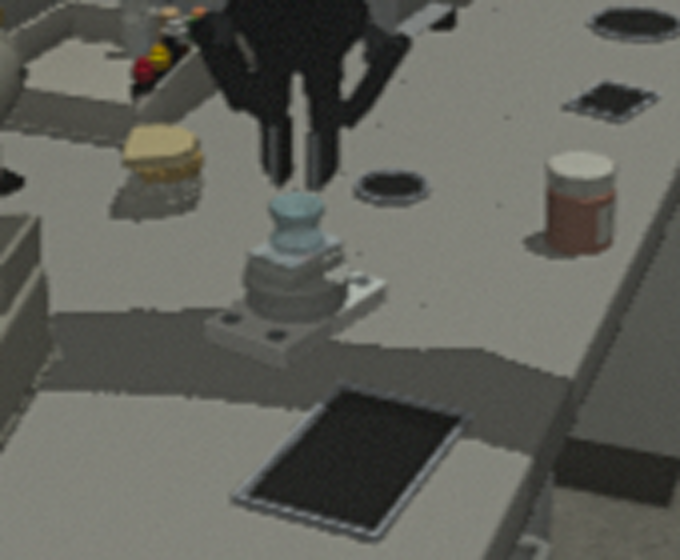

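The side crop shows the finger tips ending just above the dish, at about (297,188) with the dish at (297,220). They sit about 41 mm above the reported TCP, as the wrist depth also shows: +41 mm at 17 mm opening and +51 mm fully open. I'll apply that offset, then open and descend.

```bash
python3 -m creep '[[0.006,0.005,0,0,0,0,0.5],[0,0,0,0,0,0,0.5],[0,0,0,0,0,0,0.5],[0,0,0,0,0,0,0.5],[0,0,0,0,0,0,0.5]]' 25
python3 -m creep '[[0,0,0.06,0,0,0,0.5],[0,0,0.06,0,0,0,0.5],[0,0,0.04,0,0,0,0.5],[0,0,0.03,0,0,0,0.5],[0,0,0,0,0,0,0.5],[0,0,0,0,0,0,0.5]]' 25
python3 -m creep '[[0,0,0,0,0,0,-0.1],[0,0,0,0,0,0,-0.1],[0,0,0,0,0,0,-0.1],[0,0,0,0,0,0,-0.3],[0,0,0,0,0,0,-0.5],[0,0,0,0,0,0,-0.5],[0,0,0,0,0,0,-0.5]]' 25
```

```text
time: 7.65
tcp_pos: [522.4, 235.8, 55.2]
eef_rot: [3.142, -0.0, 1.571]
ft_force: [0.0, 0.2, 1.0]
width: 63.8
grip_force: 0.0
time: 8.25
tcp_pos: [522.5, 235.7, 17.1]
eef_rot: [3.142, 0.0, 1.571]
ft_force: [-0.8, 0.8, 0.3]
width: 63.8
grip_force: 0.0
time: 8.95
tcp_pos: [522.8, 236.0, 17.6]
eef_rot: [3.141, -0.001, 1.571]
ft_force: [0.5, 0.3, 3.3]
width: 30.0
grip_force: 25.3
```

```bash
python3 -m creep '[[0,0,-0.05,0,0,0,-0.5],[0,0,-0.1,0,0,0,-0.5],[0,0,-0.15,0,0,0,-0.5],[0,0,-0.1,0,0,0,-0.5],[-0.1,0.01,0,0,0,0,-0.5],[-0.15,0.01,0,0,0,0,-0.5],[-0.15,0.01,0,0,0,0,-0.5],[-0.15,0.01,0,0,0,0,-0.5]]' 
python3 -m creep '[[-0.15,0.01,0,0,0,0,-0.5],[-0.15,0.008,0,0,0,0,-0.5],[-0.107,0,0,0,0,0,-0.5],[-0.05,0,0,0,0,0,-0.5],[0,0,0,0,0,0,-0.5],[0,0,0,0,0,0,-0.5],[0,0,0,0,0,0,-0.5]]' 
python3 - <<'E'
from m import *
go(534.3,34.6,-31.8,np.pi/2)
snap("wrist","g2"); rests("g2"); layers("g2",85,170,(534,34),30)
c,p,D=snap("side","sg2");cv2.imwrite("pics/sg2c.png",np.hstack([cv2.resize(p[100:260,150:320],None,fx=2,fy=2,interpolation=cv2.INTER_CUBIC),cv2.resize(cv2.imread("pics/g2.png"),(427,320))]))
E
```

```text
time: 9.75
tcp_pos: [530.1, 124.7, 97.5]
eef_rot: [-3.142, -0.0, 1.571]
ft_force: [0.0, 0.1, -0.8]
width: 30.1
grip_force: 25.0
time: 10.45
tcp_pos: [534.1, 36.3, 97.1]
eef_rot: [-3.141, -0.001, 1.574]
ft_force: [-0.4, -0.4, -0.3]
width: 30.1
grip_force: 24.9
shift [-0.009   0.0014  0.6444] turn [-0.0003 -0.001   0.0036]
g2 rest c [534.2  34.4] mean [534.2  34.6] size [42.3 43.1] long dir deg 90.2 z 3.5
g2 (85, 170) 7998 z 156.9 rect [534.6  37.4  56.4  31.5] dir 5.8 circ [534.   43.3  28.4] mean [533.7  41.3 154.9]
```

View pics/sg2c.png

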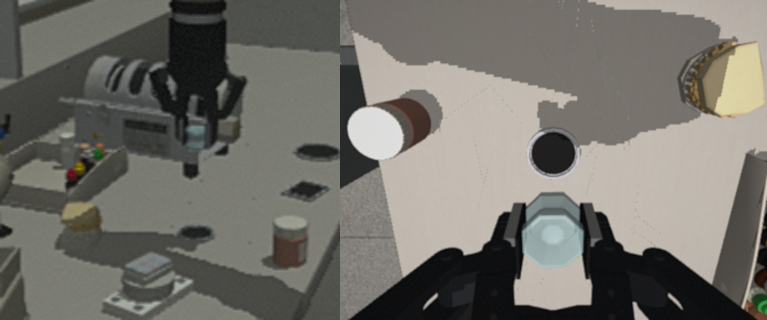

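The dish is held upright at (195,137) in the side crop and the rest below is clear at (553,152). The pile is still intact. I lower it.

```bash
python3 -m creep '[[-0.008,0,0.15,0,0,0,-0.5],[0,0,0.2,0,0,0,-0.5],[0,0,0.15,0,0,0,-0.5],[0,0,0.08,0,0,0,-0.5],[0,0,0.04,0,0,0,-0.5],[0,0,0.01,0,0,0,-0.5],[0,0,0,0,0,0,-0.5]]' 
python3 -m creep '[[0,0,0.006,0,0,0,-0.5],[0,0,0.005,0,0,0,-0.5],[0,0,0,0,0,0,-0.5],[0,0,0,0,0,0,-0.5]]'
```

```text
time: 11.25
tcp_pos: [534.7, 33.1, -28.3]
eef_rot: [3.141, -0.0, 1.571]
ft_force: [0.3, 0.3, -0.8]
width: 30.1
grip_force: 25.0
time: 11.65
tcp_pos: [534.3, 32.9, -30.7]
eef_rot: [3.141, -0.0, 1.571]
ft_force: [-0.6, 0.7, -1.0]
width: 29.8
grip_force: 25.0
```

```bash
python3 -m creep '[[0.007,0,0.004,0,0,0,-0.5],[0,0,0.003,0,0,0,-0.5],[0,0,0.003,0,0,0,-0.5],[0,0,0,0,0,0,-0.5]]' 
python3 -m creep '[[0,0,0.003,0,0,0,-0.5],[0,0,0,0,0,0,-0.5],[0,0,0,0,0,0,-0.5]]'
```

```text
time: 12.05
tcp_pos: [534.0, 34.4, -32.9]
eef_rot: [-3.141, -0.0, 1.571]
ft_force: [-0.6, 0.3, 2.3]
width: 30.2
grip_force: 25.1
time: 12.35
tcp_pos: [534.0, 34.4, -32.9]
eef_rot: [-3.141, -0.001, 1.571]
ft_force: [-2.6, 0.8, 7.6]
width: 30.1
grip_force: 25.9
```

```bash
python3 -m creep '[[0,0,-0.003,0,0,0,-0.5],[0,0,0,0,0,0,-0.25],[0,0,0,0,0,0,0],[0,0,0,0,0,0,0.2],[0,0,0,0,0,0,0.2],[0,0,-0.02,0,0,0,0.2],[0,0,-0.05,0,0,0,0.2],[0,0,-0.1,0,0,0,0.2]]' 
python3 -m creep '[[0,0,-0.2,0,0,0,0.2],[0,0,-0.2,0,0,0,0.2],[0.1,0,-0.1,0,0,0.15,0.2],[0.1,0,0,0,0,0.15,0.2],[0,0,0,0,0,0.12,0.2],[0,0,0,0,0,0,0.2],[0,0,0,0,0,0,0.2]]' 
python3 - <<'E'
from m import *
c,D,p=load("g2")
for x0,x1 in((-50,-16.5),(16.5,50)):
    Q=cloud(c,D)[D<300]-np.array([534.1,36.3,97.1]);Q=Q[(Q[:,0]>x0)&(Q[:,0]<x1)&(abs(Q[:,1])<16)&(Q[:,2]>20)&(Q[:,2]<75)];print(len(Q),np.sort(Q[:,2])[[0,3,10,30]])
snap("wrist","p1"); rests("p1"); layers("p1",10,50,(534,34),40);layers("p1",20,50,(534,34),40)
for l in((47,58),(32,42)): layers("p1",*l,(523,235))
go(523.5,235.7,100,np.radians(71))
E
```

```text
time: 13.15
tcp_pos: [532.9, 34.0, 0.9]
eef_rot: [-3.139, 0.001, 1.571]
ft_force: [0.2, -0.5, 0.3]
width: 51.1
grip_force: 0.0
time: 13.85
tcp_pos: [536.3, 73.6, 101.4]
eef_rot: [3.141, -0.0, 1.243]
ft_force: [-0.4, 0.3, 0.9]
width: 51.0
grip_force: 0.0
998 [42.64854837 43.2646244  44.16192573 45.65017277]
881 [42.79001132 43.42880876 44.29074902 45.95687765]
p1 rest c [535.8  39.3] mean [537.8  42.8] size [31.6 42.7] long dir deg 162.7 z 3.5
p1 (10, 50) 1294 z 27.3 rect [533.3  34.9  30.6  30.9] dir 90.1 circ [533.4  34.8  16.5] mean [533.7  36.3  25.4]
p1 (20, 50) 1106 z 28.2 rect [533.4  34.7  30.7  30.7] dir 46.3 circ [533.4  34.8  16.5] mean [533.4  34.8  27.6]
p1 (47, 58) 503 z 53.3 rect [516.8 213.7   4.4  35.1] dir 162.1 circ [516.9 213.9  17.6] mean [517.1 213.5  52.7]
p1 (32, 42) 980 z 37.2 rect [516.2 211.5  15.7  54.8] dir 161.8 circ [518.6 219.   27.4] mean [518.8 209.5  37.1]
shift [ 0.7474 -0.3226  0.0063] turn [ 0.0001 -0.      0.0034]
```

```bash
python3 -m creep '[[0.15,-0.065,0,0,0,0,0.4],[0.2,-0.086,0,0,0,0,0.4],[0.2,-0.086,0,0,0,0,0.4],[0.15,-0.065,0,0,0,0,0.4],[0.047,-0.021,0,0,0,0,0.4],[0,0,0,0,0,0,0.4],[0,0,0,0,0,0,0.4]]' 
python3 - <<'E'
from m import *
go(523.5,235.7,-0.5,np.radians(71))
snap("wrist","g3"); 
for l in((47,58),(32,42),(10,20)): layers("g3",*l,(523,235))
E
```

```text
time: 14.6
tcp_pos: [524.0, 233.9, 101.0]
eef_rot: [3.141, 0.001, 1.239]
ft_force: [0.8, -0.6, 0.2]
width: 59.8
grip_force: 0.0
shift [ 0.0085 -0.0057  0.5076] turn [ 0.0006  0.0016 -0.0001]
g3 (47, 58) 3119 z 53.7 rect [524.1 235.9  49.8  35.5] dir 71.6 circ [524.4 235.8  29.4] mean [524.5 237.5  53.6]
g3 (32, 42) 2029 z 37.3 rect [523.8 235.7  63.9  63.2] dir 8.2 circ [523.9 235.1  32.2] mean [526.2 241.4  37.2]
g3 (10, 20) 3581 z 15.7 rect [523.3 234.4 104.2  60.1] dir 74.3 circ [523.5 234.6  58.9] mean [527.8 249.4  15.7]
```

```bash
python3 -m creep '[[0.008,-0.003,0.1,0,0,0,0.4],[0,0,0.17,0,0,0,0.4],[0,0,0.12,0,0,0,0.4],[0,0,0.07,0,0,0,0.4],[0,0,0.04,0,0,0,0.4],[0,0,0,0,0,0,0.4],[0,0,0,0,0,0,0.4]]' 25
python3 -m creep '[[0,0,0.004,0,0,0,0.1],[0,0,0,0,0,0,0],[0,0,0,0,0,0,-0.1],[0,0,0,0,0,0,-0.2],[0,0,0,0,0,0,-0.3],[0,0,0,0,0,0,-0.4],[0,0,0,0,0,0,-0.4],[0,0,0,0,0,0,-0.4]]' 25
```

```text
time: 15.35
tcp_pos: [524.6, 237.9, 2.0]
eef_rot: [3.14, -0.001, 1.24]
ft_force: [0.1, 0.9, 0.1]
width: 60.0
grip_force: 0.0
time: 16.15
tcp_pos: [524.3, 238.4, 1.0]
eef_rot: [3.141, -0.001, 1.241]
ft_force: [-0.3, -0.0, 5.2]
width: 35.4
grip_force: 26.2
```

```bash
python3 -m creep '[[0,0,-0.03,0,0,0,-0.4],[0,0,-0.07,0,0,0,-0.4],[0,0,-0.15,0,0,0,-0.4],[0,0,-0.15,0,0,-0.04,-0.4],[0,0,-0.1,0,0,-0.044,-0.4],[-0.1,0.006,0,0,0,0,-0.4],[-0.15,0.006,0,0,0,0,-0.4],[-0.2,0.006,0,0,0,0,-0.4]]' 
python3 -m creep '[[-0.2,0.006,0,0,0,0,-0.4],[-0.2,0.006,0,0,0,0,-0.4],[-0.2,0.006,0,0,0,0,-0.4],[-0.2,0.006,0,0,0,0,-0.4],[-0.2,0.006,0,0,0,0,-0.4],[-0.2,0.006,0,0,0,0,-0.4],[-0.2,0.006,0,0,0,0,-0.4],[-0.2,0.006,0,0,0,0,-0.4]]' 
python3 -m creep '[[-0.11,0.006,0,0,0,0,-0.4],[-0.05,0,0,0,0,0,-0.4],[0,0,0,0,0,0,-0.4],[0,0,0,0,0,0,-0.4],[0,0,0,0,0,0,-0.4]]' 
python3 - <<'E'
from m import *
s=manip.observe();print(s["tcp_pos"],s["eef_rot"])
c,p,D=snap("wrist","g4"); rests("g4")
P=cloud(c,D);k=(D>0)&(np.hypot(P[...,0]-s["tcp_pos"][0],P[...,1]-s["tcp_pos"][1])<35)
h,e=np.histogram(P[k][:,2],np.arange(-5,200,3));print([(a,b) for a,b in zip(e.tolist(),h.tolist()) if b>40])
layers("g4",147,158,s["tcp_pos"][:2],40)
E
```

```text
time: 16.95
tcp_pos: [502.5, 149.4, 99.7]
eef_rot: [-3.141, 0.0, 1.309]
ft_force: [1.1, -1.2, -0.5]
width: 35.3
grip_force: 25.5
time: 17.75
tcp_pos: [426.8, -163.0, 99.6]
eef_rot: [-3.14, -0.001, 1.306]
ft_force: [0.8, 0.3, -0.3]
width: 35.1
grip_force: 25.5
time: 18.25
tcp_pos: [422.5, -190.8, 99.9]
eef_rot: [-3.141, -0.001, 1.31]
ft_force: [0.6, -0.1, -1.1]
width: 35.1
grip_force: 25.5
[ 422.51473361 -190.77762193   99.87921236] [-3.14085509e+00 -7.86935741e-04  1.30970054e+00]
g4 rest c [ 424.2 -184.4] mean [ 424.5 -183. ] size [56.9 43. ] long dir deg 74.9 z 3.5
[(-2, 423), (1, 3072), (4, 1244), (7, 133), (136, 58), (139, 204), (142, 290), (145, 422), (148, 479), (151, 7667), (154, 337), (157, 301), (160, 349), (163, 345), (166, 378), (169, 383), (172, 285), (175, 790), (178, 296), (181, 387), (184, 549), (187, 540), (190, 689), (193, 994), (196, 450)]
g4 (147, 158) 8645 z 152.6 rect [ 421.1 -192.7   50.3   62.5] dir 164.5 circ [ 422.  -189.8   32. ] mean [ 422.  -189.6  152.5]
```

View pics/g4.png

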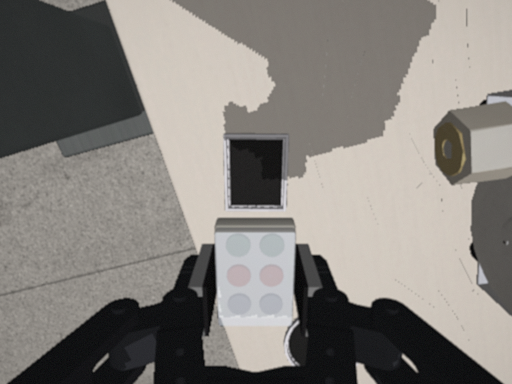

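The box is held level at (256,270), aligned with its rest at (256,172), and needs about 9 mm forward. I shift and lower it.

```bash
python3 -m creep '[[0.046,0.004,0.1,0,0,0,-0.4],[0,0,0.2,0,0,0,-0.4],[0,0,0.18,0,0,0,-0.4],[0,0,0.1,0,0,0,-0.4],[0,0,0.05,0,0,0,-0.4],[0,0,0.02,0,0,0,-0.4],[0,0,0,0,0,0,-0.4]]' 
python3 -m creep '[[0,0,0.005,0,0,0,-0.4],[0,0,0.004,0,0,0,-0.4],[0,0,0,0,0,0,-0.4],[0,0,0,0,0,0,-0.4]]'
```

```text
time: 19.0
tcp_pos: [426.1, -183.6, -29.5]
eef_rot: [3.141, -0.0, 1.308]
ft_force: [0.8, -0.4, -0.8]
width: 35.2
grip_force: 25.5
time: 19.4
tcp_pos: [425.8, -183.8, -31.2]
eef_rot: [3.141, -0.0, 1.307]
ft_force: [0.3, -1.1, -0.3]
width: 35.5
grip_force: 25.5
```

```bash
python3 -m creep '[[0,0,0.004,0,0,0,-0.4],[0,0,0.003,0,0,0,-0.4],[0,0,0,0,0,0,-0.4],[0,0,0,0,0,0,-0.4]]'
python3 -m creep '[[0,0,0.003,0,0,0,-0.4],[0,0,0,0,0,0,-0.4],[0,0,0,0,0,0,-0.4]]'
```

```text
time: 19.8
tcp_pos: [425.5, -183.7, -33.0]
eef_rot: [3.142, -0.0, 1.307]
ft_force: [0.3, 0.5, 1.3]
width: 35.2
grip_force: 26.6
time: 20.1
tcp_pos: [425.7, -183.8, -33.2]
eef_rot: [3.141, -0.001, 1.307]
ft_force: [-1.5, 1.4, 6.3]
width: 35.4
grip_force: 30.5
```

```bash
python3 -m creep '[[0,0,-0.003,0,0,0,-0.4],[0,0,0,0,0,0,-0.1],[0,0,0,0,0,0,0.1],[0,0,0,0,0,0,0.2],[0,0,0,0,0,0,0.2],[0,0,-0.02,0,0,0,0.2],[0,0,-0.05,0,0,0,0.2],[0,0,-0.1,0,0,0,0.2]]' 
python3 -m creep '[[0,0,-0.2,0,0,0,0.2],[0,0,-0.2,0,0,0,0.2],[0,0,-0.2,0,0,0,0.7],[0,0,-0.2,0,0,0,0.9],[0,0,-0.2,0,0,0,0.9],[-0.2,0,0,0,0,0,0.9],[0,0,0,0,0,0,0.9],[0,0,0,0,0,0,0.9]]' 
python3 - <<'E'
from m import *
import m
c,p,D=snap("wrist","p2"); rests("p2"); layers("p2",14,25,(424,-184),45)
# large tin rest: include lower rows
g=(cv2.cvtColor(p,cv2.COLOR_BGR2GRAY)<45)&(abs(cloud(c,D)[...,2]-3.5)<4)
v,u=np.where(g);W=np.array([plane(c,a,b,2.5)[:2] for a,b in zip(u,v)],np.float32);W=W[np.hypot(W[:,0]-447,W[:,1]+376)<55]
print(len(W),cv2.minEnclosingCircle(W),W.mean(0),W.min(0),W.max(0))
go(523.8,235.2,80,np.radians(74.3))
E
```

```text
time: 20.9
tcp_pos: [424.4, -183.5, 1.1]
eef_rot: [-3.139, 0.0, 1.307]
ft_force: [-0.0, -0.3, 0.0]
width: 51.0
grip_force: 0.0
time: 21.7
tcp_pos: [414.3, -223.1, 201.4]
eef_rot: [3.141, -0.001, 1.304]
ft_force: [0.6, 0.5, -0.4]
width: 81.2
grip_force: 0.0
p2 rest c [ 424.4 -183.6] mean [ 426.4 -168.5] size [55.8 42.3] long dir deg 74.8 z 3.4
p2 rest c [ 446.8 -376.9] mean [ 447.1 -376.3] size [71.3 72.4] long dir deg 164.7 z 3.6
p2 (14, 25) 1499 z 19.5 rect [ 424.2 -185.6   48.5   34.5] dir 74.1 circ [ 423.4 -185.9   29. ] mean [ 424.  -185.2   19.5]
2220 ((446.9904479980469, -377.052734375), 36.53369140625) [ 447.12823 -376.32614] [ 410.74445 -413.02127] [ 483.44812 -340.96756]
shift [ 2.3494 -0.0708  0.607 ] turn [-0.0005 -0.0012  0.0119]
```

View pics/p2.png

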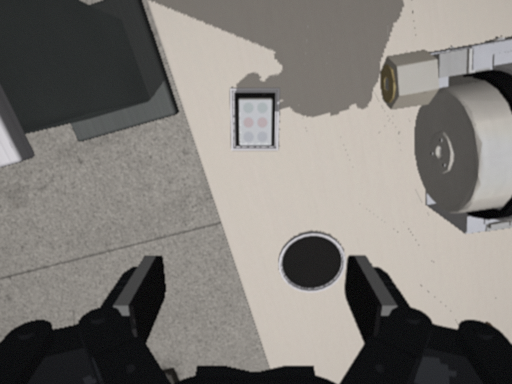

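The box sits flat in its rest at (255,120) and the tin rest is at (312,262), clear. Next I go to the tin.

```bash
python3 -m creep '[[0.15,-0.006,0,0,0,0.012,0.9],[0.2,-0.006,0,0,0,0,0.9],[0.2,-0.006,0,0,0,0,0.9],[0.2,-0.006,0,0,0,0,0.9],[0.2,-0.006,0,0,0,0,0.9],[0.2,-0.006,0,0,0,0,0.9],[0.2,-0.006,0,0,0,0,0.9],[0.2,-0.006,0,0,0,0,0.9]]' 
python3 -m creep '[[0.2,-0.006,0,0,0,0,0.9],[0.2,-0.006,0,0,0,0,0.9],[0.2,-0.005,0.1,0,0,0,0.9],[0.15,-0.005,0.2,0,0,0,0.9],[0.05,0,0.2,0,0,0,0.9],[0,0,0.107,0,0,0,0.9],[0,0,0,0,0,0,0.9],[0,0,0,0,0,0,0.9]]' 
python3 - <<'E'
from m import *
snap("wrist","g5")
for l in((30,45),(10,20)): layers("g5",*l,(523,235))
go(523.8,235.2,-26,np.radians(74.3))
E
```

```text
time: 22.55
tcp_pos: [488.5, 81.3, 200.5]
eef_rot: [-3.14, 0.0, 1.299]
ft_force: [0.5, -0.6, 0.7]
width: 81.1
grip_force: 0.0
time: 23.35
tcp_pos: [527.7, 234.1, 79.6]
eef_rot: [-3.141, 0.001, 1.298]
ft_force: [0.1, -0.9, -0.5]
width: 81.5
grip_force: 0.0
g5 (30, 45) 6069 z 37.5 rect [524.  235.1  64.1  63.5] dir 73.4 circ [523.8 234.9  32.4] mean [524.4 237.   37.4]
g5 (10, 20) 4133 z 15.7 rect [523.5 234.7 103.7  60.2] dir 74.4 circ [523.5 234.6  58.8] mean [527.8 250.1  15.7]
shift [-0.0025 -0.0256  0.5334] turn [ 0.0015 -0.0014  0.0008]
```

```bash
python3 -m creep '[[-0.002,-0.025,0,0,0,0,0.9],[0,0,0.12,0,0,0,0.9],[0,0,0.18,0,0,0,0.9],[0,0,0.12,0,0,0,0.9],[0,0,0.07,0,0,0,0.9],[0,0,0.04,0,0,0,0.9],[0,0,0,0,0,0,0.9],[0,0,0,0,0,0,0.9]]' 30
python3 -m creep '[[0,0,0,0,0,0,0.7],[0,0,0,0,0,0,0.6],[0,0,0,0,0,0,0.5],[0,0,0,0,0,0,0.4],[0,0,0,0,0,0,0.3],[0,0,0,0,0,0,0.3],[0,0,0,0,0,0,0.3]]' 30
```

```text
time: 24.2
tcp_pos: [524.2, 235.4, -25.2]
eef_rot: [3.14, -0.002, 1.297]
ft_force: [1.1, -0.2, 0.4]
width: 81.1
grip_force: 0.0
time: 24.9
tcp_pos: [524.1, 235.3, -25.2]
eef_rot: [3.14, -0.001, 1.297]
ft_force: [-1.0, -0.5, 5.4]
width: 61.9
grip_force: 31.8
```

```bash
python3 -m creep '[[0,0,-0.03,0,0,0,0.3],[0,0,-0.07,0,0,0,0.3],[0,0,-0.15,0,0,0,0.3],[0,0,-0.2,0,0,0,0.3],[0,0,-0.2,0,0,0,0.3],[-0.07,0,-0.125,0,0,0,0.3],[-0.15,-0.006,0,0,0,0,0.3],[-0.2,-0.006,0,0,0,0,0.3]]' 
python3 -m creep '[[-0.2,-0.006,0,0,0,0,0.3],[-0.2,-0.006,0,0,0,0,0.3],[-0.2,-0.006,0,0,0,0,0.3],[-0.2,-0.006,0,0,0,0,0.3],[-0.2,-0.006,0,0,0,0,0.3],[-0.15,-0.005,0,0,0,0,0.3],[0,0,0,0,0,0,0.3],[0,0,0,0,0,0,0.3]]' 
python3 -c "
from h import *
go(447,-377,130,np.radians(74.3))"
```

```text
time: 25.7
tcp_pos: [498.9, 155.9, 130.5]
eef_rot: [3.139, -0.003, 1.301]
ft_force: [0.7, -0.7, -1.6]
width: 61.7
grip_force: 33.2
time: 26.5
tcp_pos: [429.3, -65.2, 129.2]
eef_rot: [3.141, -0.002, 1.296]
ft_force: [0.1, 0.8, -0.9]
width: 61.8
grip_force: 33.2
shift [-1.4765  0.509  -0.0063] turn [ 0.0007 -0.0021 -0.0015]
```

```bash
python3 -m creep '[[-0.1,0.035,0,0,0,0,0.3],[-0.18,0.062,0,0,0,0,0.3],[-0.2,0.069,0,0,0,0,0.3],[-0.2,0.069,0,0,0,0,0.3],[-0.2,0.069,0,0,0,0,0.3],[-0.2,0.069,0,0,0,0,0.3],[-0.18,0.062,0,0,0,0,0.3],[-0.15,0.052,0,0,0,0,0.3]]' 
python3 -m creep '[[-0.067,0.022,0,0,0,0,0.3],[0,0,0.2,0,0,0,0.3],[0,0,0.1,0,0,0,0.3],[0,0,0,0,0,0,0.3],[0,0,0,0,0,0,0.3],[0,0,0,0,0,0,0.3]]' 
python3 - <<'E'
from m import *
s=manip.observe();print(s["tcp_pos"])
c,p,D=snap("wrist","g6")
P=cloud(c,D);k=(D>0)&(np.hypot(P[...,0]-s["tcp_pos"][0],P[...,1]-s["tcp_pos"][1])<40)
h,e=np.histogram(P[k][:,2],np.arange(80,140,2.));print([(a,b) for a,b in zip(e.tolist(),h.tolist()) if b>40])
tz=s["tcp_pos"][2]+62.6
layers("g6",tz-3,tz+3,s["tcp_pos"][:2],34)
g=(cv2.cvtColor(p,cv2.COLOR_BGR2GRAY)<45)&(abs(P[...,2]-3.5)<4);W=P[g];print(len(W),W.min(0),W.max(0))
go(447,-377,-37,np.radians(74.3))
E
```

```text
time: 27.3
tcp_pos: [448.3, -363.5, 128.4]
eef_rot: [-3.142, 0.0, 1.299]
ft_force: [0.2, 0.5, -0.1]
width: 62.2
grip_force: 33.2
time: 27.9
tcp_pos: [449.2, -377.1, 70.0]
eef_rot: [3.139, 0.001, 1.299]
ft_force: [0.6, 0.3, -0.2]
width: 62.0
grip_force: 33.3
[ 449.24987828 -377.05611174   70.02689967]
[(112.0, 94), (114.0, 175), (116.0, 200), (118.0, 218), (120.0, 133), (122.0, 107), (124.0, 267), (126.0, 333), (128.0, 324), (130.0, 3336), (132.0, 12896), (134.0, 288), (136.0, 209)]
g6 (np.float64(129.62689967068044), np.float64(135.62689967068044)) 16313 z 132.5 rect [ 448.4 -376.7   65.    63.8] dir 69.8 circ [ 449.4 -376.6   33.8] mean [ 449.1 -374.   132.5]
5073 [ 4.09536622e+02 -6.12947586e+02  1.71324991e-02] [ 598.48253529 -297.98335789    7.38589458]
shift [-0.0017 -0.0118  0.5355] turn [0.0035 0.0008 0.0024]
```

View pics/g6.png

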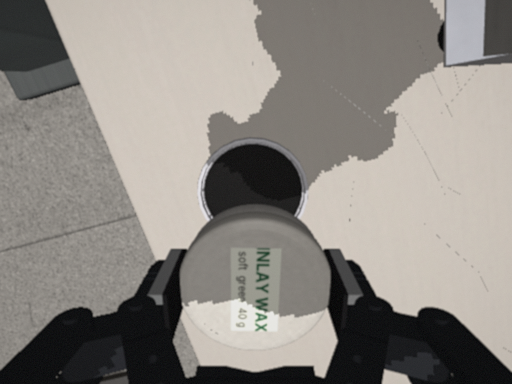

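The tin is held level at (255,285), about 2 mm in x from being over its rest at (252,188). I lower it.

```bash
python3 -m creep '[[0,-0.009,0.1,0,0,0,0.3],[0,0,0.18,0,0,0,0.3],[0,0,0.13,0,0,0,0.3],[0,0,0.07,0,0,0,0.3],[0,0,0.03,0,0,0,0.3],[0,0,0.01,0,0,0,0.3],[0,0,0,0,0,0,0.3]]' 
python3 -m creep '[[0,0,0.004,0,0,0,0.3],[0,0,0.004,0,0,0,0.3],[0,0,0,0,0,0,0.3],[0,0,0,0,0,0,0.3]]'
python3 -m creep '[[0,0,0.003,0,0,0,0.3],[0,0,0,0,0,0,0.3],[0,0,0,0,0,0,0.3]]'
```

```text
time: 28.65
tcp_pos: [446.8, -377.1, -34.4]
eef_rot: [3.14, 0.001, 1.298]
ft_force: [-0.1, -0.7, -0.8]
width: 61.8
grip_force: 33.3
time: 29.05
tcp_pos: [446.1, -376.3, -36.8]
eef_rot: [3.141, -0.0, 1.298]
ft_force: [1.0, 0.4, -0.6]
width: 62.1
grip_force: 33.3
time: 29.35
tcp_pos: [446.1, -376.3, -37.6]
eef_rot: [3.141, -0.0, 1.298]
ft_force: [-0.4, -0.7, -0.0]
width: 61.6
grip_force: 33.7
```

```bash
python3 -m creep '[[0,0,0.003,0,0,0,0.3],[0,0,0,0,0,0,0.3],[0,0,0,0,0,0,0.3]]'
python3 -m creep '[[0,0,0.002,0,0,0,0.3],[0,0,0,0,0,0,0.3],[0,0,0,0,0,0,0.3]]'
```

```text
time: 29.65
tcp_pos: [446.1, -376.3, -37.6]
eef_rot: [3.141, -0.001, 1.298]
ft_force: [-1.3, 1.5, 4.7]
width: 61.9
grip_force: 34.3
time: 29.95
tcp_pos: [446.1, -376.3, -37.7]
eef_rot: [3.141, -0.001, 1.298]
ft_force: [-1.3, 1.6, 8.6]
width: 61.8
grip_force: 34.6
```

```bash
python3 -m creep '[[0,0,-0.004,0,0,0,0.35],[0,0,0,0,0,0,0.5],[0,0,0,0,0,0,0.7],[0,0,0,0,0,0,0.9],[0,0,0,0,0,0,0.9],[0,0,-0.03,0,0,0,0.9],[0,0,-0.07,0,0,0,0.9],[0,0,-0.15,0,0,0,0.9]]' 
python3 -m creep '[[0,0,-0.2,0,0,0,0.9],[0,0,-0.2,0,0,0,0.9],[0,0,-0.2,0,0,0,0.9],[0.05,-0.01,0,0,0,0,0.9],[0.15,-0.05,0,0,0,0,0.9],[0.15,-0.05,0,0,0,0,0.9],[0,0,0,0,0,0,0.9],[0,0,0,0,0,0,0.9]]' 
python3 - <<'E'
from m import *
snap("wrist","p3"); layers("p3",18,32,(447,-377),50); layers("p3",-5,3.0,(447,-377),30)
go(430,-65,135,np.radians(74.3))
E
```

```text
time: 30.75
tcp_pos: [444.7, -375.1, 11.8]
eef_rot: [-3.138, -0.001, 1.298]
ft_force: [0.3, 0.0, 1.9]
width: 81.3
grip_force: 0.0
time: 31.55
tcp_pos: [443.9, -302.3, 132.6]
eef_rot: [3.141, -0.0, 1.299]
ft_force: [-0.9, -0.1, 0.3]
width: 81.1
grip_force: 0.0
p3 (18, 32) 3238 z 25.0 rect [ 444.8 -376.    63.9   63.8] dir 61.1 circ [ 444.9 -375.8   32.4] mean [ 445.3 -373.8   24.8]
p3 -5 few
shift [ 1.1295 -0.3877 -0.0125] turn [0.0013 0.0005 0.0011]
```

```bash
python3 -m creep '[[0.15,-0.052,0,0,0,0,0.9],[0.2,-0.069,0,0,0,0,0.9],[0.2,-0.069,0,0,0,0,0.9],[0.2,-0.069,0,0,0,0,0.9],[0.2,-0.069,0,0,0,0,0.9],[0.18,-0.06,0,0,0,0,0.9],[0.2,0.006,0,0,0,0,0.9],[0.2,0.006,0,0,0,0,0.9]]' 
python3 -m creep '[[0.2,0.006,0,0,0,0,0.9],[0.2,0.006,0,0,0,0,0.9],[0.2,0.006,0,0,0,0,0.9],[0.2,0.006,0,0,0,0,0.9],[0.2,0.006,0,0,0,0,0.9],[0.17,0.005,0,0,0,0,0.9],[0,0,0.2,0,0,0,0.9],[0,0,0.15,0,0,0,0.9]]' 
python3 -m creep '[[0,0,0,0,0,0,0.9],[0,0,0,0,0,0,0.9]]' 
python3 - <<'E'
from m import *
c,p,D=snap("wrist","g7")
layers("g7",8,23,(523,235),70); rests("g7")
go(523.5,234.5,-40.5,np.radians(74.3))
E
```

```text
time: 32.4
tcp_pos: [454.6, 12.3, 132.8]
eef_rot: [3.14, -0.001, 1.295]
ft_force: [0.5, -0.3, 0.3]
width: 81.0
grip_force: 0.0
time: 33.2
tcp_pos: [525.2, 235.8, 61.1]
eef_rot: [3.14, -0.0, 1.298]
ft_force: [-0.2, -0.3, -1.4]
width: 81.0
grip_force: 0.0
time: 33.4
tcp_pos: [524.8, 234.1, 62.6]
eef_rot: [3.141, 0.001, 1.295]
ft_force: [0.4, 0.1, 1.1]
width: 81.0
grip_force: 0.0
g7 (8, 23) 11212 z 15.7 rect [523.5 234.7 103.8  60.2] dir 74.3 circ [523.4 234.7  58.9] mean [524.6 238.6  15.7]
g7 rest c [435.6 353.5] mean [434.7 353. ] size [94.7 72. ] long dir deg 85.0 z 3.5
shift [-0.0042 -0.0107  0.5206] turn [ 0.0028 -0.0015 -0.0015]
```

```bash
python3 -m creep '[[-0.003,-0.009,0.1,0,0,0,0.9],[0,0,0.18,0,0,0,0.9],[0,0,0.12,0,0,0,0.9],[0,0,0.07,0,0,0,0.9],[0,0,0.038,0,0,0,0.9],[0,0,0,0,0,0,0.9],[0,0,0,0,0,0,0.9]]' 50
python3 -m creep '[[0,0,0.003,0,0,0,0.7],[0,0,0,0,0,0,0.6],[0,0,0,0,0,0,0.5],[0,0,0,0,0,0,0.4],[0,0,0,0,0,0,0.2],[0,0,0,0,0,0,0.2],[0,0,0,0,0,0,0.2]]' 50
```

```text
time: 34.15
tcp_pos: [523.1, 235.7, -38.1]
eef_rot: [3.14, -0.002, 1.297]
ft_force: [0.6, -0.2, -0.5]
width: 81.1
grip_force: 0.0
time: 34.85
tcp_pos: [523.6, 235.5, -38.6]
eef_rot: [3.139, -0.002, 1.297]
ft_force: [0.3, -1.4, 6.9]
width: 58.6
grip_force: 53.4
```

```bash
python3 -m creep '[[0,0,-0.03,0,0,0,0.2],[0,0,-0.07,0,0,0,0.2],[0,0,-0.15,0,0,0,0.2],[0,0,-0.2,0,0,0,0.2],[0,0,-0.1,0,0,-0.1,0.2],[0,0,0,0,0,-0.1,0.2],[0,0,0,0,0,-0.046,0.2],[0.1,-0.08,0,0,0,0,0.2]]' 
python3 -m creep '[[0.15,-0.12,0,0,0,0,0.2],[0.15,-0.12,0,0,0,0,0.2],[0.15,-0.12,0,0,0,0,0.2],[0.057,-0.049,0,0,0,0,0.2],[0,0,0,0,0,0,0.2],[0,0,0,0,0,0,0.2],[0,0,0,0,0,0,0.2]]' 
python3 - <<'E'
from m import *
s=manip.observe();print(s["tcp_pos"],s["eef_rot"])
c,p,D=snap("wrist","g8");x,y=s["tcp_pos"][:2]
tz=s["tcp_pos"][2]+38.6+15.7
layers("g8",tz-5,tz+5,(x,y),62)
P=cloud(c,D);k=abs(P[...,2]-tz)<5
Q=P[k&(np.hypot(P[...,0]-x,P[...,1]-y)<60)];A=np.c_[Q[:,:2],np.ones(len(Q))];print("tilt",np.linalg.lstsq(A,Q[:,2],rcond=None)[0][:2])
go(436.1,364.1,-36,np.radians(85.3))
a=snap("side","sg8")[1]
cv2.imwrite("pics/g8m.png",np.hstack([cv2.resize(p,(480,360)),cv2.resize(a[150:330,160:320],(320,360))]))
E
```

```text
time: 35.65
tcp_pos: [509.1, 252.6, 71.2]
eef_rot: [3.139, 0.002, 1.485]
ft_force: [1.2, 0.2, -2.7]
width: 58.9
grip_force: 54.8
time: 36.35
tcp_pos: [435.3, 361.9, 70.3]
eef_rot: [3.141, 0.001, 1.488]
ft_force: [-0.1, -1.6, -2.5]
width: 58.8
grip_force: 54.8
[435.31489666 361.94052565  70.27950243] [3.14075693e+00 9.47642613e-04 1.48772646e+00]
g8 (np.float64(119.57950242864494), np.float64(129.57950242864496)) 28704 z 124.5 rect [434.8 361.7 104.2  86.2] dir 85.1 circ [434.6 361.3  59.3] mean [435.2 369.3 124.5]
tilt [-0.00290185 -0.00491096]
shift [0.0109 0.003  0.5311] turn [ 0.0008  0.0009 -0.0017]
```

View pics/g8m.png

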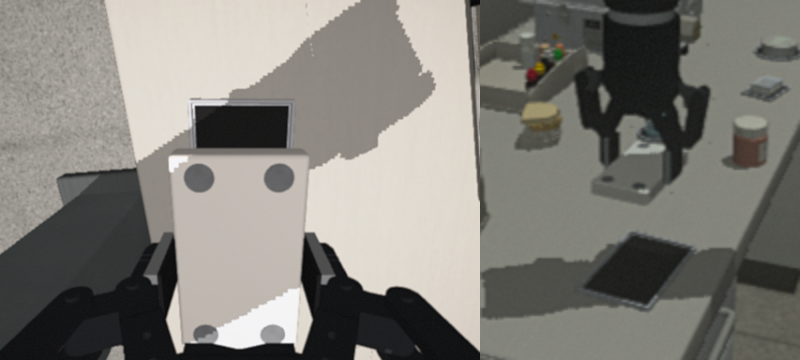

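The slab is held level at (240,240), above its rest at (242,125). I shift it 2.5 mm and lower.

```bash
python3 -m creep '[[0.0125,0.005,0.1,0,0,0,0.2],[0,0,0.18,0,0,0,0.2],[0,0,0.12,0,0,0,0.2],[0,0,0.07,0,0,0,0.2],[0,0,0.035,0,0,0,0.2],[0,0,0.01,0,0,0,0.2],[0,0,0,0,0,0,0.2]]' 
python3 -m creep '[[0,0,0.004,0,0,0,0.2],[0,0,0.004,0,0,0,0.2],[0,0,0,0,0,0,0.2],[0,0,0,0,0,0,0.2]]'
python3 -m creep '[[0,0,0.003,0,0,0,0.2],[0,0,0,0,0,0,0.2],[0,0,0,0,0,0,0.2]]'
```

```text
time: 37.15
tcp_pos: [436.1, 366.9, -32.2]
eef_rot: [3.14, -0.001, 1.49]
ft_force: [0.4, 0.2, -2.3]
width: 58.7
grip_force: 54.7
time: 37.55
tcp_pos: [435.3, 366.8, -34.3]
eef_rot: [3.141, -0.001, 1.491]
ft_force: [-0.6, -0.2, -2.7]
width: 58.7
grip_force: 54.7
time: 37.85
tcp_pos: [435.1, 366.6, -35.2]
eef_rot: [-3.142, 0.0, 1.491]
ft_force: [-1.0, 0.6, -2.7]
width: 59.0
grip_force: 54.7
```

```bash
python3 -m creep '[[-0.011,0.004,0.003,0,0,0,0.2],[0,0,0.002,0,0,0,0.2],[0,0,0,0,0,0,0.2],[0,0,0,0,0,0,0.2]]'
python3 -m creep '[[0,0,0.003,0,0,0,0.2],[0,0,0,0,0,0,0.2],[0,0,0,0,0,0,0.2]]'
```

```text
time: 38.25
tcp_pos: [435.9, 363.9, -36.0]
eef_rot: [3.142, 0.0, 1.491]
ft_force: [-0.8, -2.2, 1.1]
width: 58.9
grip_force: 55.1
time: 38.55
tcp_pos: [435.9, 363.9, -36.0]
eef_rot: [-3.141, 0.0, 1.491]
ft_force: [-1.7, -2.7, 6.4]
width: 58.6
grip_force: 55.7
```

Contact with the floor. I release, lift and check all four.

```bash
python3 -m creep '[[0,0,-0.004,0,0,0,0.3],[0,0,0,0,0,0,0.5],[0,0,0,0,0,0,0.7],[0,0,0,0,0,0,0.9],[0,0,0,0,0,0,0.9],[0,0,-0.03,0,0,0,0.9],[0,0,-0.07,0,0,0,0.9],[0,0,-0.15,0,0,0,0.9]]' 
python3 -m creep '[[0,0,-0.2,0,0,0,0.9],[0,0,-0.2,0,0,0,0.9],[0,0,-0.2,0,0,0,0.9],[0,0,-0.2,0,0,0,0.9],[0,0,0,0,0,0,0.9],[0,0,0,0,0,0,0.9],[0,0,0,0,0,0,0.9]]' 
python3 - <<'E'
from m import *
c,p,D=snap("wrist","p4"); layers("p4",11,25,(436,364),75)
a=snap("scene","sc4")[1]
cv2.imwrite("pics/p4m.png",np.hstack([cv2.resize(p,(400,300)),cv2.resize(a[140:290,160:360],(400,300))]))
E
```

```text
time: 39.35
tcp_pos: [434.4, 363.2, 13.7]
eef_rot: [-3.139, 0.003, 1.491]
ft_force: [-0.8, 0.2, -0.1]
width: 81.2
grip_force: 0.0
time: 40.05
tcp_pos: [435.0, 363.8, 173.5]
eef_rot: [-3.14, 0.001, 1.491]
ft_force: [-0.5, -1.0, -0.1]
width: 81.2
grip_force: 0.0
p4 (11, 25) 5716 z 18.3 rect [434.9 364.1 103.2  60. ] dir 85.5 circ [435.  364.   58.7] mean [435.2 367.   18.2]
```

View pics/p4m.png

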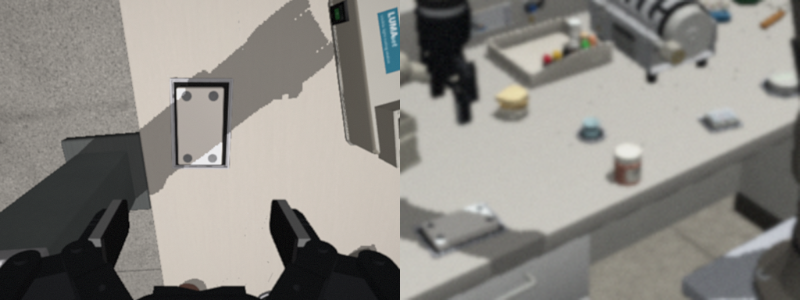

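The slab lies flat inside its rest at (202,125), with its top at 18.3 mm and its centre within about 1 mm. In the scene view the dish (592,128), box (720,120), tin (783,82), jar and stone model are all standing as expected.

```bash
python3 -c "
from rig import manip
print(manip.close_job())"
```

```text
the job is handed in; nothing more can be done
None
```

I set the dish, box, tin and slab, in that order, flat in their own rests, each within about 2 mm of centre by camera, left the stone model and powder jar untouched, and handed the job in at about 40 s; no verdict was returned.

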